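Start the bench machine from its control boxes

ROBOT

A 6-joint arm with a two-finger parallel gripper is mounted at the origin on a cart in front of the work surface, level with it; the furniture and walls round the work are solid. World frame = base frame: x ahead of the robot, y to its left, z up, the work surface at z = 0. Lengths are in m, angles in degrees, forces in N, time in s.
With the tool pointing down it reaches from about 0.3 to 0.875 m from the base axis. Payload 6.4 kg.
Tool frame: the origin (TCP) lies between the finger pads; the fingertips stand 17 mm ahead of it and the grasp point (between the pads) lies 2 mm behind it; x points along the fingers, y is the direction in which the jaws open and shut, and the axes are right-handed (so a half turn about x gives the same grasp; the last joint's range is limited). The gripper opens to 85 mm and grips with 20 to 120 N. Pads are 22 mm wide; open, the fingers measure 114 mm over their backs; the gripper's body (76 mm by 85 mm) begins 54 mm behind the grasp point. The pads swing forward as they close: fully open they stand 13 mm farther back than shut.
Start: joints at [54.357, 10.359, 92.074, -0, 77.567, -11.82], TCP at [0.232, 0.526, 0.217] pointing down, gripper open.
Joint ranges: [-171.53, 171.53], [-51.25, 118.39], [17.06, 147.69], [-65.23, 245.23], [0, 150.52], [-178.68, 178.68]. Speed limits (degrees/s): [147.25, 147.25, 172.46, 180, 180, 180].

INTERFACE

Orientations are given as a 3x3 rotation matrix whose columns are the frame's x, y, z axes.
In Python, from station import monitor, cams, close_job gives the robot as it stands.
- The arm moves only by the tool send_rows, never from a script. Its argument "deltas" is a list of rows, each a list of 2 entries, a list of its own where there are three numbers: the shift along the world's x, y, z in mm, then the turn about the world's z in rad. In form: [[[dx, dy, dz], roll], ...]. A call has 1 to 12 rows; each row is the pose to reach, as a shift and turn from the pose measured when the call began; what a row does not reach only later rows make up. A row lasts 1/8 s, in which the tool goes at most 62.5 mm and 10.7 degrees, less where a joint would pass 70% of its speed; a pose out of reach is approached as far as the arm can. A call with a gripper value outside its range is refused whole. "claw" is the opening, from 0 (shut) to 1 (fully open), set as the call begins (left out, the last holds). The fingers move at their own pace and stop on an object; "squeeze" is the grip in N (left out, the last holds). Time passes only in rows, so rows that repeat a pose let the fingers close. It gives the time, the measured TCP pose, the force and the opening at its end, in the units of the state.
- monitor.read_state(): the state, without advancing time (a new reading comes with each control period).
- cams.get_image(name): name is "scene" or "side" or "wrist"; returns the picture (420x560x3 uint8, red, green, blue); there is no depth.
- cams.camera_model(name): a dict with "fovy" (degrees; the focal length in pixels is half the picture's height over the tangent of half this angle, whatever the lens; pixels are square), "cx", "cy" (the principal point, pixels), "R" (3x3) and "t" (3): a world point X has camera coordinates R X + t. Camera axes: x right, y down, z forward; pixel columns grow to the right and rows downward; lengths in m; the calibration is good to about 2 mm. The wrist camera is an equidistant fisheye: a pixel r from the principal point sees the ray r / f radians off the axis. A picture is of the moment at which its call begins: read the wrist's pose just before it. camera_model takes no time and is no camera call; for the wrist camera it gives the pose at the moment of the call.
- close_job(): hands the job in, once; it reports no verdict.
The state is a dict: "clock": time; "joint_pos": joint angles; "dq": joint speeds; "joint_efforts": joint torques, N m; "tcp_pos": TCP position; "tcp_rot": TCP orientation; "ft_force": force on the tool from outside, world axes, zero at the start; "wrist_torque": the same for the moment, N m; "gripper_width": opening from 0.0 (shut) to 1.0 (fully open).
Only numpy, scipy, OpenCV 4.12 (cv2) and the standard library are available. Lean on these libraries where they do the work, as an engineer would, in place of code of your own. Each camera call takes 0.05 s, during which the arm holds its last target.

TASK

Start the bench machine by pressing its controls in this order: first press down the raised, white-dotted half of the black rocker until it is fully over, then push the blue button all the way in so that it stays in, and last press the green button fully down and let it spring back. Do not press the red stop button. Press the boxes where they stand: do not lift or shove them, and leave the blue can, the tape measure and the steel nut where they are.

Things in the scene. Friction and masses are not known exactly. Their poses are not given: they have to be found in the camera images.
- power_box: Loose bench control box, grey, 96 (its x) x 80 (its y) x 50 mm high with an aluminium lid and a short black cable gland on its +x side, about 0.7 kg, standing on the bench; origin at the centre of its underside, z up. Carries a black paddle rocker 72 x 36 mm (long way along the box's x), a shallow V with its pivot over the box's centre, 56 mm above the bench.
- rocker_pad (a point): Point on the surface of the rocker's white-dotted half, on its centre line 24 mm from the pivot, on the box's +x side: where to press. This half is 36 mm long (from pivot to end) and 36 mm wide. Off, it slopes up away from the pivot and this point is 64.5 mm above the bench; fully over (on), this half lies level, 56 mm above the bench, and the plain half slopes up. About 3.5 N here moves it.
- rocker (a joint): Tilt of the rocker in rad: 0 off (dotted half raised), 0.36 fully over (dotted half down level). It has friction, no spring: it stays where it is left. Starts within 0.04 of off.
- feed_box: Loose bench control box, grey, 96 (its x) x 80 (its y) x 50 mm high with an aluminium lid and a short black cable gland on its +x side, about 0.7 kg, standing on the bench; origin at the centre of its underside, z up. Carries the blue button at its centre.
- blue_top (a point): Centre of the top face of the blue button (round, 36 mm across), 62 mm above the bench when out and 54 mm when fully in.
- blue_button (a joint): Travel of the blue button in m, 0 out, 0.008 fully in, pressed straight down with about 4 N. It stays where it is left and does not spring back. Starts out, within 1 mm.
- start_box: Loose bench control box, grey, 96 (its x) x 80 (its y) x 50 mm high with an aluminium lid and a short black cable gland on its +x side, about 0.7 kg, standing on the bench; origin at the centre of its underside, z up. Carries the green button at its centre.
- green_top (a point): Centre of the top face of the green button (round, 36 mm across), 60 mm above the bench when out and 54 mm when fully down.
- green_button (a joint): Travel of the green button in m, 0 out, 0.006 fully down; sprung: pressed straight down, 1.5 N to begin and 5 N for the full travel; springs back when let go.
- stop_box: Loose bench control box, grey, 96 (its x) x 80 (its y) x 50 mm high with an aluminium lid and a short black cable gland on its +x side, about 0.7 kg, standing on the bench; origin at the centre of its underside, z up. Carries the red stop button at its centre.
- red_top (a point): Centre of the top of the red mushroom-shaped stop button (42 mm across), 73 mm above the bench. Not to be pressed.
- red_button (a joint): Travel of the red stop button in m, 0 out, 0.006 down; sprung. Not to be pressed.
- blue_can: Open blue can, 69 mm across, 87 mm high, standing loose on the bench; origin at the centre of its underside. Bystander.
- tape_measure: Yellow tape measure, 35 x 80 mm (its x, y), 69 mm high, standing loose on the bench; origin at the centre of its underside. Bystander.
- steel_nut: Loose steel hexagon nut, 24 x 27 x 12 mm, lying flat on the bench; origin at the centre of its underside. Bystander.
Not all that is in view belongs to the job. What is shaped like the feed_box but brown or turquoise is not meant.

How it is judged (in metres and radians):
On the way, in this order (a step that is already met when the one before it is completed fails the run):
1. the rocker is fully over to its white-dotted side (value of joint rocker above 0.3 rad), for 0.1 s.
2. the blue button is pushed in (value of joint blue_button above 0.006 m), for 0.1 s.
3. the green button is pressed down (value of joint green_button above 0.0045 m), for 0.05 s.
At the end, for the whole second after the job is handed in: The rocker stands over (above 0.30 of 0.36 rad), the blue button is in (above 6 of 8 mm), the green and red buttons are out (within 1.5 mm), and all boxes and bystanders stand upright (within 0.15 rad) and still, within 25 mm of where they began (value of joint rocker above 0.3 rad and value of joint blue_button above 0.006 m and value of joint each of green_button, red_button below 0.0015 m and distance of each of power_box, feed_box, start_box, stop_box, blue_can, tape_measure, steel_nut from where it was at the start of the episode below 0.025 m and angle between each of power_box, feed_box, start_box, stop_box, blue_can, tape_measure, steel_nut's own z axis and vertical below 0.15 rad and linear speed of each of power_box, feed_box, start_box, stop_box, blue_can, tape_measure, steel_nut below 0.02 m/s); the robot touches nothing.
It fails at once if the blue button is pressed before the rocker is over (value of joint blue_button above 0.003 m and value of joint rocker below 0.28 rad).
It fails at once if the green button is pressed before the blue one is in (value of joint green_button above 0.003 m and value of joint blue_button below 0.0055 m).
It fails at once if the red stop button is pressed (value of joint red_button above 0.003 m).
It fails at once if a control box is lifted, tipped or shoved more than 25 mm (height (world z) of any of power_box, feed_box, start_box, stop_box above 0.01 m or angle between any of power_box, feed_box, start_box, stop_box's own z axis and vertical above 0.2 rad or distance of any of power_box, feed_box, start_box, stop_box from where it was at the start of the episode above 0.025 m).
It fails at once if a bystander is moved more than 25 mm, lifted or tipped (distance of any of blue_can, tape_measure, steel_nut from where it was at the start of the episode above 0.025 m or height (world z) of any of blue_can, tape_measure, steel_nut above 0.015 m or angle between any of blue_can, tape_measure, steel_nut's own z axis and vertical above 0.3 rad).
It also fails if it takes over 48 s, if anything falls off the work surface, if the arm or the gripper's body presses on something with over 40 N, if the wrist force passes 120 N, or if a joint passes its speed limit or range.

## Working session

There is one attempt and no reset: what is moved stays moved. The work goes in short steps, Python scripts to look and compute and a tool call to move; the robot and the scene stay as the last step left them, time stands still between calls to the robot, and variables do not carry over. Pictures are saved under pics/ and viewed, and the job is handed in when it is done.

Besides the shell and the picture viewer there is one more tool, called after "Request:" as name(argument=value, ...) on one line, values as JSON. send_rows: Moves the arm, as the interface text tells. Its arguments: {"type":"object","properties":{"deltas":{"type":"array"},"claw":{"type":"number"},"squeeze":{"type":"number"}},"required":["deltas"]}

```bash
mkdir -p pics; ls
python3 - <<'E'
from station import monitor, cams
import cv2
s=monitor.read_state(); print(s['clock'],s['tcp_pos'],s['tcp_rot'],s['ft_force'],s['gripper_width'])
for n in ["scene","side","wrist"]:
    m=cams.camera_model(n); print(n,m)
    cv2.imwrite(f"pics/{n}0.png",cams.get_image(n)[:,:,::-1])
E
```

```text
pics
0.0 [0.23188184 0.52552538 0.21647768] [[-1.02013099e-03  4.03910021e-01  9.14798150e-01]
 [-1.46738218e-03  9.14797036e-01 -4.03911166e-01]
 [-9.99998403e-01 -1.75440081e-03 -3.40522441e-04]] [-0.05639523 -0.60700368  1.15653377] 1.0015597732710468
scene {'fovy': 57.25223497124447, 'cx': 279.22262414740885, 'cy': 208.13785429536608, 'R': array([[ 9.02419973e-01, -4.30857431e-01,  2.56127503e-04],
       [-2.73794973e-01, -5.73915431e-01, -7.71788437e-01],
       [ 3.32677779e-01,  6.96407174e-01, -6.35879346e-01]]), 't': array([-0.47717321,  0.2517098 ,  0.87581481])}
side {'fovy': 44.47766455086154, 'cx': 272.35073359918334, 'cy': 207.68716309688324, 'R': array([[-0.99795238, -0.06322381, -0.00968464],
       [-0.03334956,  0.64353892, -0.76468651],
       [ 0.05457883, -0.76279775, -0.64432969]]), 't': array([0.53435219, 0.0550085 , 1.80628769])}
wrist {'fovy': 65.70646984690485, 'cx': 275.86526543077645, 'cy': 209.73837893477366, 'R': array([[ 0.40411903,  0.91470579, -0.00106235],
       [ 0.86616145, -0.38229819,  0.32188885],
       [ 0.29402746, -0.13100157, -0.94677687]]), 't': array([-0.5746787 , -0.04109321,  0.37981016])}
```

View pics/scene0.png

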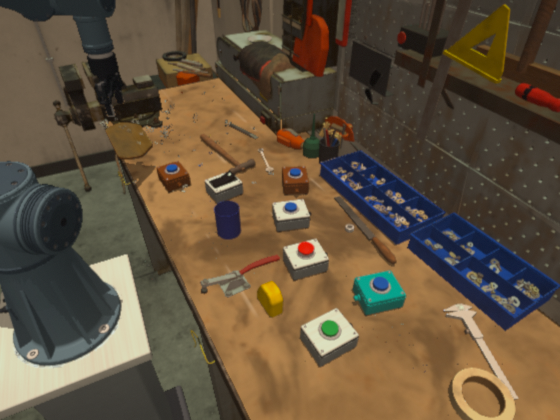

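View pics/side0.png

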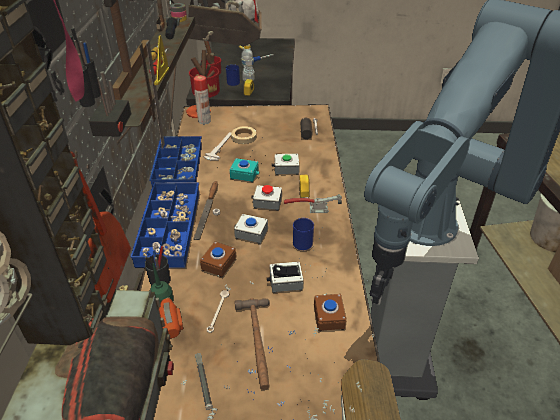

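View pics/wrist0.png

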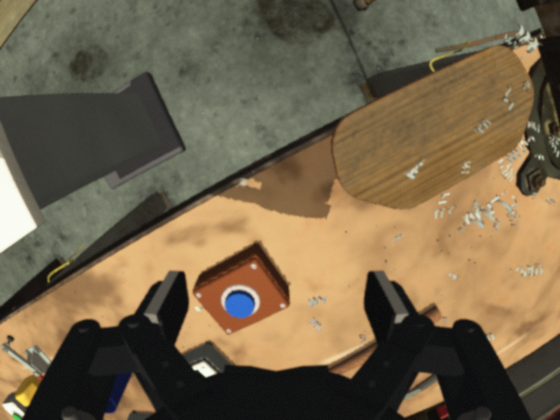

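The scene view shows these candidates:
- **Blue buttons:** aluminium-lid box (291,208), brown boxes (172,169) and (295,173), and a turquoise box (380,284). Only (291,208) fits the description.
- **Rocker:** (223,183).
- **Green button:** (330,328).
- **Red stop:** (305,249).

The side view shows the same things at (250,222), (287,270), (288,157) and (268,190). I'll look closer and measure.

```bash
cat > h.py <<'E'
import numpy as np, cv2
from station import monitor, cams
def ray(m,u,v,fish=False):
    f=210/np.tan(np.radians(m['fovy'])/2)
    x=(u-m['cx'])/f; y=(v-m['cy'])/f
    if fish:
        r=np.hypot(x,y); d=np.array([x/r*np.sin(r),y/r*np.sin(r),np.cos(r)])
    else: d=np.array([x,y,1.])
    R=np.array(m['R']); return -R.T@m['t'], R.T@d
def plane(m,u,v,z,fish=False):
    o,d=ray(m,u,v,fish); return o+d*(z-o[2])/d[2]
def tri(a,b):
    (o1,d1),(o2,d2)=a,b
    s=np.linalg.lstsq(np.c_[d1,-d2],o2-o1,rcond=None)[0]
    p,q=o1+s[0]*d1,o2+s[1]*d2
    return (p+q)/2,np.linalg.norm(p-q)
def blobs(img,col,minA=15):
    h=cv2.cvtColor(img,cv2.COLOR_RGB2HSV)
    rng={'blue':[(100,120,90),(125,255,255)],'green':[(45,110,60),(85,255,255)],'red':[(0,170,120),(5,255,255)],'yellow':[(20,150,120),(32,255,255)]}[col]
    k=cv2.inRange(h,*map(np.array,rng))
    n,l,s,c=cv2.connectedComponentsWithStats(k)
    return [(c[i].round(1).tolist(),int(s[i][4])) for i in range(1,n) if s[i][4]>=minA]
E
python3 - <<'E'
from h import *
S=cv2.imread('pics/scene0.png')[:,:,::-1].copy(); D=cv2.imread('pics/side0.png')[:,:,::-1].copy()
ms,md=cams.camera_model('scene'),cams.camera_model('side')
for col,zs in [('blue',.062),('green',.06),('red',.07)]:
    for n,I,m in(('scene',S,ms),('side',D,md)):
        for c,a in blobs(I,col):
            p=plane(m,*c,zs)
            if 0.2<p[0]<.95 and -.7<p[1]<.7: print(col,n,c,a,p.round(4))
def crop(I,x0,y0,w,h,k): return cv2.resize(I[y0:y0+h,x0:x0+w],None,fx=k,fy=k,interpolation=cv2.INTER_CUBIC)
a=np.hstack([crop(S,195,160,65,50,6),crop(D,258,250,65,50,6)])
b=np.hstack([crop(S,260,190,65,50,6),crop(D,218,200,65,50,6)])
cv2.imwrite('pics/crop0.png',np.vstack([a,b])[:,:,::-1])
E
```

```text
blue scene [367.5, 201.5] 360 [0.811  0.0016 0.062 ]
blue scene [171.4, 167.4] 52 [0.3434 0.4208 0.062 ]
blue scene [294.7, 171.5] 51 [0.6924 0.2283 0.062 ]
blue scene [374.2, 181.7] 73 [0.8874 0.0735 0.062 ]
blue scene [290.2, 206.1] 66 [0.6008 0.0787 0.062 ]
blue scene [421.9, 221.5] 30 [ 0.8925 -0.1335  0.062 ]
blue scene [436.6, 220.8] 16 [ 0.9304 -0.1484  0.062 ]
blue scene [471.5, 276.1] 606 [ 0.8646 -0.3321  0.062 ]
blue scene [447.0, 229.4] 16 [ 0.9306 -0.1866  0.062 ]
blue scene [460.2, 235.8] 36 [ 0.9436 -0.2199  0.062 ]
blue scene [431.2, 240.4] 24 [ 0.8637 -0.2006  0.062 ]
blue scene [478.5, 253.6] 138 [ 0.9361 -0.2866  0.062 ]
blue scene [507.0, 273.4] 139 [ 0.9459 -0.3618  0.062 ]
blue scene [380.3, 282.6] 144 [ 0.6618 -0.2566  0.062 ]
blue scene [499.2, 293.7] 30 [ 0.8807 -0.3958  0.062 ]
blue side [191.4, 157.7] 281 [ 0.8714 -0.2724  0.062 ]
blue side [183.1, 150.6] 23 [ 0.914  -0.3203  0.062 ]
blue side [176.1, 159.4] 41 [ 0.9293 -0.2578  0.062 ]
blue side [243.4, 162.5] 41 [ 0.6633 -0.2499  0.062 ]
blue side [180.7, 208.9] 723 [0.8512 0.0389 0.062 ]
blue side [147.0
[... 286 characters left out ...]
062 ]
blue side [299.2, 229.4] 18 [0.4382 0.1224 0.062 ]
blue side [216.9, 251.4] 71 [0.6952 0.2388 0.062 ]
blue side [175.2, 261.7] 109 [0.8177 0.2903 0.062 ]
blue side [139.1, 265.6] 17 [0.9254 0.3127 0.062 ]
blue side [329.8, 304.4] 101 [0.3443 0.432  0.062 ]
green scene [376.3, 295.3] 1016 [ 0.6331 -0.2808  0.06  ]
green scene [329.5, 327.9] 199 [ 0.4965 -0.3069  0.06  ]
green side [286.4, 157.5] 40 [ 0.4982 -0.2951  0.06  ]
green side [237.6, 162.0] 20 [ 0.6866 -0.255   0.06  ]
red scene [305.4, 247.9] 159 [ 0.5564 -0.0924  0.07  ]
red scene [259.8, 262.8] 158 [ 0.435  -0.0893  0.07  ]
red side [266.9, 188.7] 71 [ 0.5595 -0.0797  0.07  ]
red side [159.9, 253.3] 17 [0.8706 0.2646 0.07  ]
```

View pics/crop0.png

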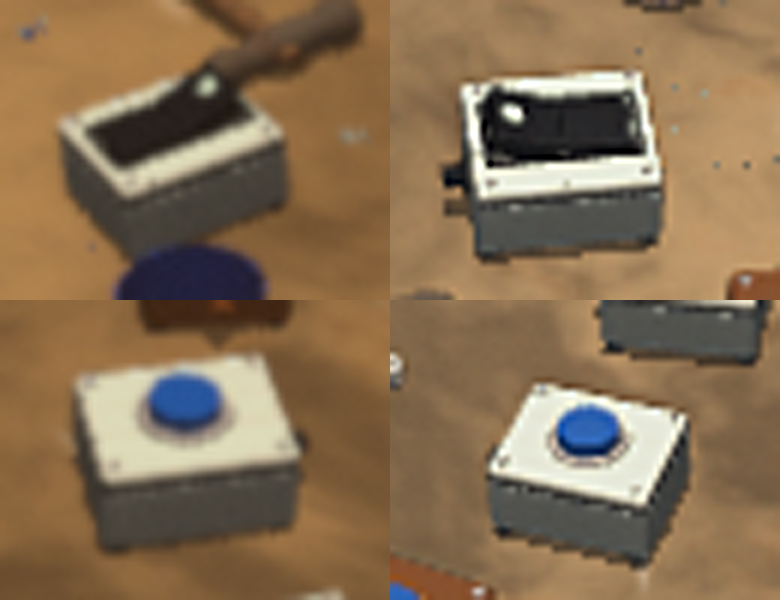

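The crops confirm it. The rocker box has its white dot at scene (229,174) and side (278,269), on the gland side. The blue button I want is on the aluminium lid. Now the dot and lid corners.

Run:
```python
from h import *
ms,md=cams.camera_model('scene'),cams.camera_model('side')
print(tri(ray(ms,229.2,174.2),ray(md,278.3,268.7)))
print(plane(ms,229.2,174.2,.066),plane(md,278.3,268.7,.066))
for n,c in {'sc':[(65,122),(208,72),(282,132),(128,195)]}.items():
    P=np.array([plane(ms,195+u/6,160+v/6,.05) for u,v in c]); print(P.round(4),P.mean(0))
P=np.array([plane(md,258+(u-390)/6,250+v/6,.05) for u,v in [(463,84),(640,73),(660,180),(478,198)]]); print(P.round(4),P.mean(0))
S=cv2.imread('pics/scene0.png'); D=cv2.imread('pics/side0.png')
for z,n in ((.06,'g'),):pass
# can, tape by yellow
for c,a in blobs(S[:,:,::-1].copy(),'yellow',60): print(c,a,plane(ms,*c,.035).round(3))
print('can',plane(ms,228,207,.087),plane(md,303,226,.087))
```

```text
(array([0.4980572 , 0.30284515, 0.06260759]), np.float64(0.0011115084672684594))
[0.49721037 0.29811517 0.066     ] [0.49733264 0.30620027 0.066     ]
[[0.4262 0.3203 0.05  ]
 [0.5096 0.3319 0.05  ]
 [0.5254 0.2629 0.05  ]
 [0.4359 0.2456 0.05  ]] [0.47426554 0.29017595 0.05      ]
[[0.5245 0.2728 0.05  ]
 [0.4333 0.26   0.05  ]
 [0.4216 0.3333 0.05  ]
 [0.5118 0.3502 0.05  ]] [0.47278641 0.30408566 0.05      ]
[461.1, 59.7] 64 [2.041 0.842 0.035]
[273.3, 296.5] 461 [ 0.434 -0.168  0.035]
can [0.43183655 0.12097612 0.087     ] [0.42619909 0.13264336 0.087     ]
```

Request:
send_rows(deltas=[[[50,-40,0],0],[[100,-85,0],0],[[150,-127,0],0],[[200,-170,0],0],[[250,-212,0],0],[[260,-222,0],0],[[260,-222,0],0],[[260,-222,0],0]], claw=0)

```text
clock: 1.15
tcp_pos: [0.4913, 0.304, 0.2163]
tcp_rot: [[-0.002, 0.404, 0.915], [-0.001, 0.915, -0.404], [-1.0, -0.002, -0.001]]
ft_force: [0.1, 0.6, -0.6]
gripper_width: 0.001
```

Run:
```python
from h import *
s=monitor.read_state(); print(s['clock'],s['tcp_pos'],s['tcp_rot'].round(3),s['ft_force'],s['gripper_width'])
m=cams.camera_model('wrist'); import pickle; pickle.dump(m,open('w1.pkl','wb'))
cv2.imwrite("pics/w1.png",cams.get_image('wrist')[:,:,::-1])
```

```text
1.15 [0.49127593 0.30395873 0.21632611] [[-0.002  0.404  0.915]
 [-0.001  0.915 -0.404]
 [-1.    -0.002 -0.001]] [ 0.13934693  0.58665391 -0.61707312] 0.0006793090493282743
```

View pics/w1.png

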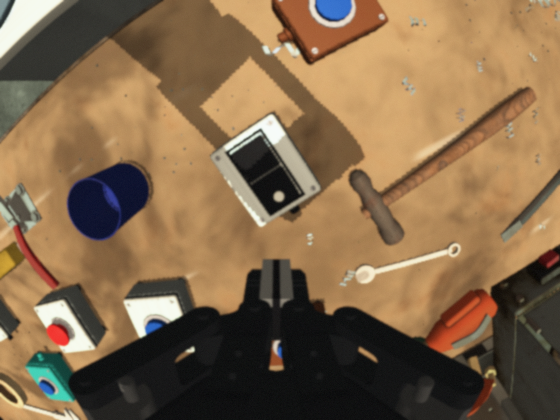

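Wrist view: the rocker box sits at (265,170) with its dot at (279,195). The shut fingertips are at (275,265).

Run:
```python
from h import *; import pickle
m=pickle.load(open('w1.pkl','rb'))
I=cv2.imread('pics/w1.png')
print('dot',plane(m,279,196,.066,True))
P=np.array([plane(m,*c,.05,True) for c in [(273,113),(319,187),(262,225),(212,155)]]);print(P.round(4),P.mean(0))
print([np.linalg.norm(P[i]-P[i-1]).round(4) for i in range(4)])
e=(P[1]-P[0])+(P[2]-P[3]); print('yaw',np.arctan2(e[1],e[0])); x=e/np.linalg.norm(e); print('pad',P.mean(0)+.024*x)
print('blue',plane(m,155,326,.062,True))
cv2.imwrite('pics/w1c.png',cv2.resize(I[95:245,190:340],None,fx=4,fy=4,interpolation=cv2.INTER_CUBIC))
```

```text
dot [0.49861872 0.30434793 0.066     ]
[[0.423  0.3313 0.05  ]
 [0.5107 0.3442 0.05  ]
 [0.5251 0.2732 0.05  ]
 [0.4358 0.2581 0.05  ]] [0.47363915 0.30169121 0.05      ]
[np.float64(0.0743), np.float64(0.0886), np.float64(0.0725), np.float64(0.0905)]
yaw 0.1562686980823489
pad [0.4973467  0.30542641 0.05      ]
blue [0.59271589 0.09063299 0.062     ]
```

View pics/w1c.png

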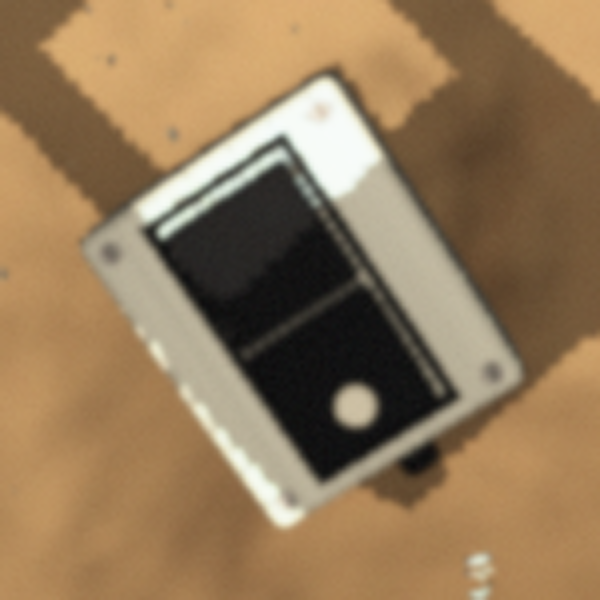

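Request:
send_rows(deltas=[[[6,0,-40],0],[[6,0,-80],0],[[6,0,-115],0],[[6,0,-120],0],[[6,0,-120],0]])

```text
clock: 1.82
tcp_pos: [0.497, 0.3052, 0.0973]
tcp_rot: [[-0.001, 0.402, 0.916], [-0.001, 0.916, -0.402], [-1.0, -0.001, -0.001]]
ft_force: [0.3, -0.0, 1.2]
gripper_width: -0.004
```

Run:
```python
from h import *
m=cams.camera_model('wrist')
W=cams.get_image('wrist');D=cams.get_image('side')
W=cv2.resize(W[90:290,190:390],(400,400),interpolation=2);D=cv2.resize(D[220:320,230:330],(400,400),interpolation=2)
cv2.imwrite("pics/w2.png",np.hstack([W,D])[:,:,::-1])
```

```text
(no output)
```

View pics/w2.png

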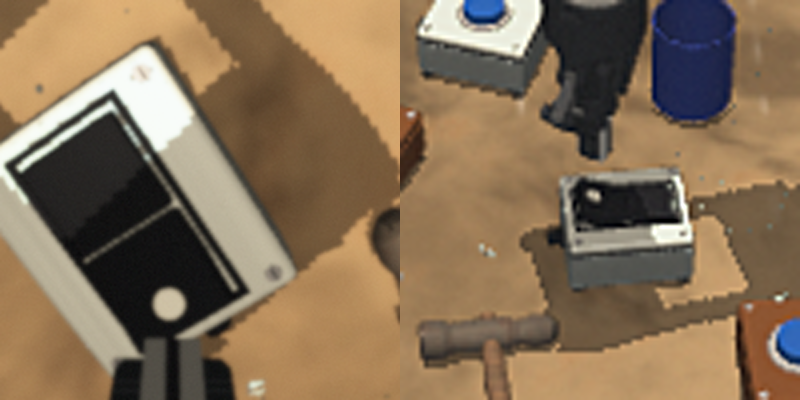

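```bash
cat >> h.py <<'E'
def proj(m,X):
    f=210/np.tan(np.radians(m['fovy'])/2); c=np.array(m['R'])@X+m['t']; return m['cx']+f*c[0]/c[2], m['cy']+f*c[1]/c[2]
E
python3 - <<'E'
from h import *
m=cams.camera_model('side')
for z in (.067,.08): print(proj(m,np.array([.497,.305,z])))
E
```

```text
(np.float64(278.4303210256794), np.float64(268.18690349958445))
(np.float64(278.42145377878376), np.float64(265.21840654239685))
```

Run:
```python
from h import *
m=cams.camera_model('side');w=cams.camera_model('wrist')
print(tri(ray(m,279,259.3),ray(w,276,262,True)))
for z in(.06,.08,.1,.12):print(z,plane(w,276,262,z,True),plane(m,279,259.3,z))
o,d=ray(w,276,209,True);print(o,d)
D=cams.get_image('side');cv2.imwrite("pics/s3.png",cv2.resize(D[235:285,255:315],None,fx=10,fy=10,interpolation=0)[:,:,::-1])
print(monitor.read_state()['tcp_pos'])
```

```text
(array([0.49448456, 0.30725879, 0.1071757 ]), np.float64(0.0016452274928616631))
0.06 [0.5167308  0.29764314 0.06      ] [0.4976401  0.26080887 0.06      ]
0.08 [0.50695279 0.30190842 0.08      ] [0.49657792 0.28018898 0.08      ]
0.1 [0.49717477 0.3061737  0.1       ] [0.49551575 0.2995691  0.1       ]
0.12 [0.48739675 0.31043899 0.12      ] [0.49445357 0.31894921 0.12      ]
[0.42190503 0.33900722 0.25395707] [ 0.29464271 -0.12794983 -0.94700291]
[0.49822911 0.3051253  0.09851589]
```

View pics/s3.png

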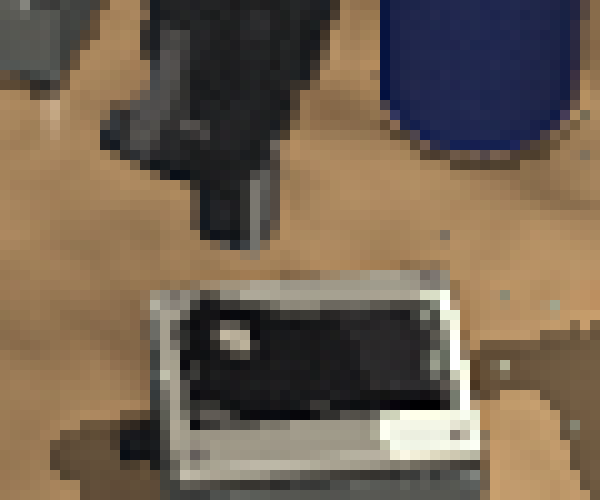

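XY agrees with the target and the tip height is uncertain, so I'll go down by feel.

Request:
send_rows(deltas=[[[-1,0,-4],0],[[-1,0,-8],0],[[-1,0,-12],0],[[-1,0,-15],0],[[-1,0,-15],0]])

```text
clock: 2.6
tcp_pos: [0.4969, 0.305, 0.0829]
tcp_rot: [[0.001, 0.403, 0.915], [-0.0, 0.915, -0.403], [-1.0, 0.0, 0.001]]
ft_force: [0.4, -0.4, 0.8]
gripper_width: 0.001
```

Request:
send_rows(deltas=[[[0,0,-2],0],[[0,0,-4],0],[[0,0,-6],0],[[0,0,-6],0]])

```text
clock: 3.1
tcp_pos: [0.4968, 0.3049, 0.0768]
tcp_rot: [[0.0, 0.403, 0.915], [-0.0, 0.915, -0.403], [-1.0, -0.0, 0.0]]
ft_force: [0.4, 0.3, 0.3]
gripper_width: -0.003
```

Run:
```python
from h import *
D=cams.get_image('side');W=cams.get_image('wrist')
cv2.imwrite("pics/s4.png",np.hstack([cv2.resize(D[235:285,260:310],(400,400),interpolation=0),cv2.resize(W[130:330,170:370],(400,400))])[:,:,::-1])
```

```text
(no output)
```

View pics/s4.png

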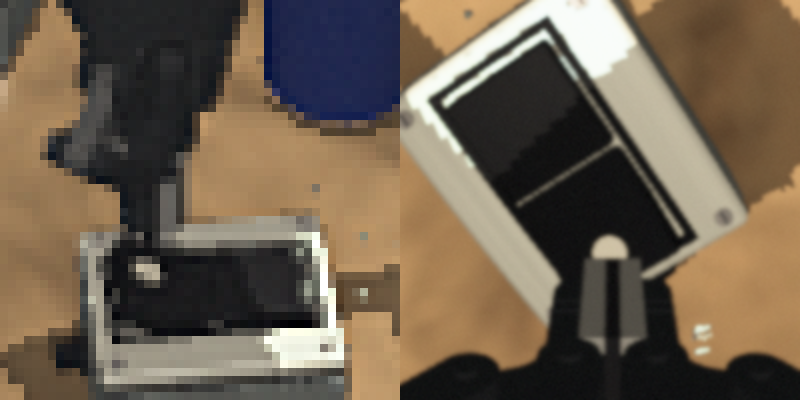

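Request:
send_rows(deltas=[[[0,0,-2],0],[[0,0,-3],0],[[0,0,-4],0],[[0,0,-4],0]])

```text
clock: 3.7
tcp_pos: [0.4968, 0.3049, 0.0729]
tcp_rot: [[0.001, 0.403, 0.915], [-0.0, 0.915, -0.403], [-1.0, -0.0, 0.001]]
ft_force: [-0.5, 0.3, -0.2]
gripper_width: 0.002
```

Request:
send_rows(deltas=[[[0,0,-1],0],[[0,0,-2],0],[[0,0,-3],0],[[0,0,-3],0]])

```text
clock: 4.2
tcp_pos: [0.4968, 0.3049, 0.0697]
tcp_rot: [[0.0, 0.403, 0.915], [-0.0, 0.915, -0.403], [-1.0, -0.0, 0.0]]
ft_force: [1.0, 0.4, -0.3]
gripper_width: 0.001
```

Run:
```python
from h import *
D=cams.get_image('side');W=cams.get_image('wrist')
cv2.imwrite("pics/s5.png",np.hstack([cv2.resize(D[235:285,260:310],(400,400),interpolation=0),cv2.resize(W[130:330,170:370],(400,400))])[:,:,::-1])
```

```text
(no output)
```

View pics/s5.png

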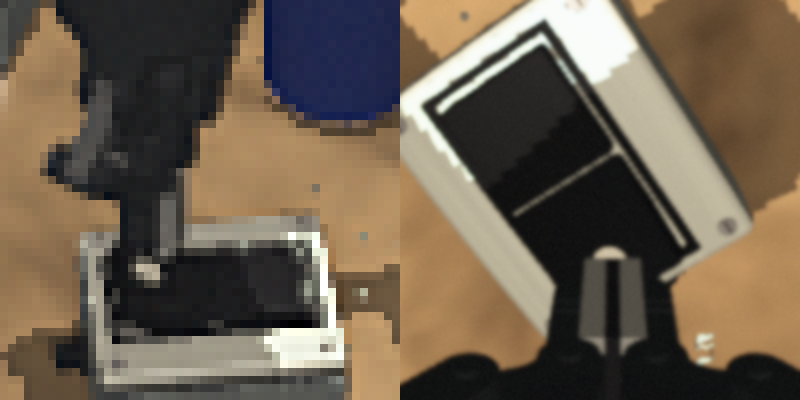

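Request:
send_rows(deltas=[[[0,0,-1],0],[[0,0,-2],0],[[0,0,-3],0],[[0,0,-3],0]])

```text
clock: 4.8
tcp_pos: [0.4968, 0.3049, 0.0667]
tcp_rot: [[0.0, 0.403, 0.915], [-0.0, 0.915, -0.403], [-1.0, -0.0, 0.0]]
ft_force: [0.5, -0.1, 0.0]
gripper_width: -0.001
```

Request:
send_rows(deltas=[[[0,0,-1],0],[[0,0,-2],0],[[0,0,-3],0],[[0,0,-3],0]])

```text
clock: 5.3
tcp_pos: [0.4967, 0.3049, 0.0636]
tcp_rot: [[0.0, 0.403, 0.915], [-0.0, 0.915, -0.403], [-1.0, -0.0, 0.0]]
ft_force: [0.2, 0.3, 0.5]
gripper_width: -0.002
```

Run:
```python
from h import *
D=cams.get_image('side');W=cams.get_image('scene')
cv2.imwrite("pics/s6.png",np.hstack([cv2.resize(D[235:285,260:310],(400,400),interpolation=0),cv2.resize(W[150:210,195:255],(400,400),interpolation=0)])[:,:,::-1])
print(monitor.read_state()['ft_force'],monitor.read_state()['wrist_torque'])
```

```text
[ 0.52295353  0.34421635 -0.15586341] [-0.02384149 -0.02253227 -0.00746101]
```

View pics/s6.png

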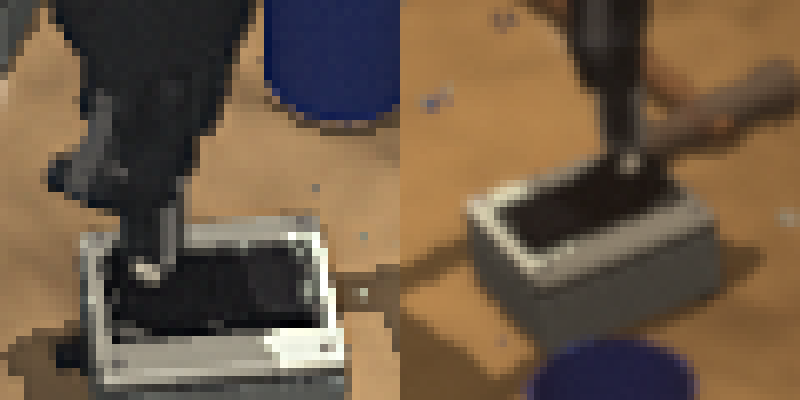

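Request:
send_rows(deltas=[[[0,0,-1],0],[[0,0,-2],0],[[0,0,-3],0],[[0,0,-3],0]])

```text
clock: 5.9
tcp_pos: [0.4966, 0.3049, 0.0605]
tcp_rot: [[-0.0, 0.403, 0.915], [-0.0, 0.915, -0.403], [-1.0, -0.0, 0.0]]
ft_force: [-0.0, 0.7, -0.2]
gripper_width: -0.002
```

Request:
send_rows(deltas=[[[0,0,-1],0],[[0,0,-2],0],[[0,0,-3],0],[[0,0,-3],0]])

```text
clock: 6.4
tcp_pos: [0.4966, 0.3048, 0.0574]
tcp_rot: [[-0.0, 0.403, 0.915], [-0.001, 0.915, -0.403], [-1.0, -0.001, -0.0]]
ft_force: [-0.2, -0.2, 0.6]
gripper_width: 0.002
```

Run:
```python
from h import *
D=cams.get_image('side');W=cams.get_image('scene')
cv2.imwrite("pics/s7.png",np.hstack([cv2.resize(D[235:285,260:310],(400,400),interpolation=0),cv2.resize(W[150:210,195:255],(400,400),interpolation=0)])[:,:,::-1])
print(monitor.read_state()['ft_force'],monitor.read_state()['wrist_torque'])
```

```text
[0.33724719 0.17174424 0.65820309] [0.011552   0.01316906 0.05600975]
```

View pics/s7.png

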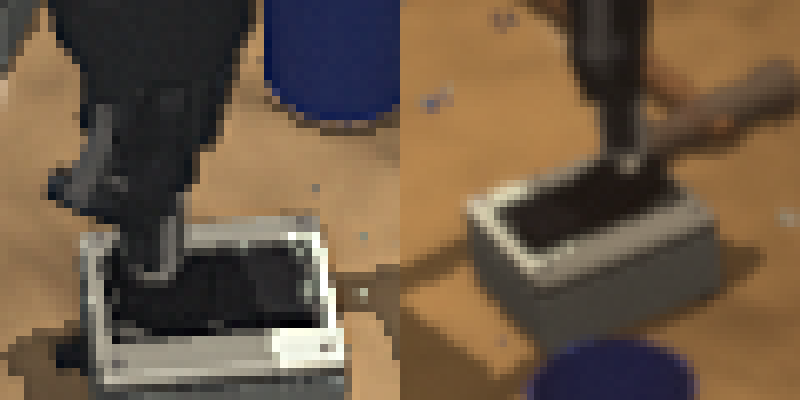

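Request:
send_rows(deltas=[[[0,0,-1],0],[[0,0,-2],0],[[0,0,-3],0],[[0,0,-3],0]])

```text
clock: 7.0
tcp_pos: [0.4965, 0.3048, 0.0544]
tcp_rot: [[-0.0, 0.403, 0.915], [-0.001, 0.915, -0.403], [-1.0, -0.001, -0.0]]
ft_force: [0.6, 0.6, 0.7]
gripper_width: 0.002
```

Request:
send_rows(deltas=[[[0,0,-1],0],[[0,0,-2],0],[[0,0,-3],0],[[0,0,-3],0]])

```text
clock: 7.5
tcp_pos: [0.4969, 0.3049, 0.0516]
tcp_rot: [[0.0, 0.403, 0.915], [-0.0, 0.915, -0.403], [-1.0, -0.0, 0.0]]
ft_force: [-0.0, -0.5, 2.5]
gripper_width: 0.001
```

Run:
```python
from h import *
D=cams.get_image('side');W=cams.get_image('scene')
cv2.imwrite("pics/s8.png",np.hstack([cv2.resize(D[235:285,260:310],(400,400),interpolation=0),cv2.resize(W[150:210,195:255],(400,400),interpolation=0)])[:,:,::-1])
print(monitor.read_state()['ft_force'],monitor.read_state()['wrist_torque'])
```

```text
[1.29417887 0.67771888 2.59302809] [ 0.02724596 -0.17911468  0.01173948]
```

View pics/s8.png

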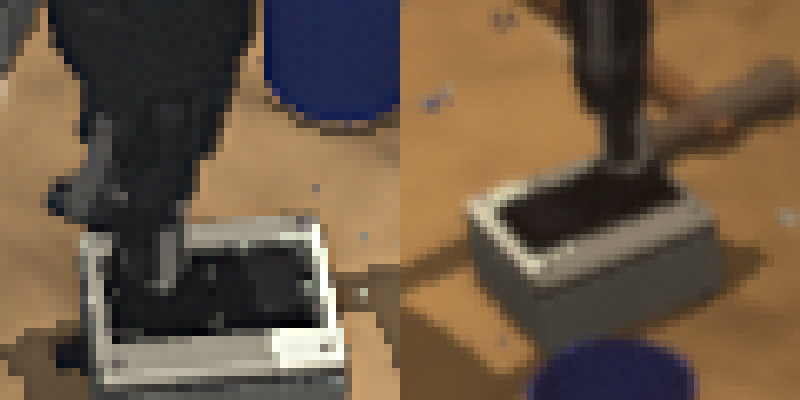

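Contact is at TCP z ≈ 0.053, so the effective tip sits about 12 mm above the reported TCP, where I'd assumed 17 mm below. Now pressing.

Request:
send_rows(deltas=[[[0,0,-1],0],[[0,0,-2],0],[[0,0,-3],0],[[0,0,-4],0],[[0,0,-5],0]])

```text
clock: 8.22
tcp_pos: [0.4969, 0.305, 0.0465]
tcp_rot: [[0.0, 0.403, 0.915], [-0.0, 0.915, -0.403], [-1.0, -0.0, 0.0]]
ft_force: [0.8, -0.2, 2.9]
gripper_width: 0.003
```

Request:
send_rows(deltas=[[[0,0,-1],0],[[0,0,-2],0],[[0,0,-3],0],[[0,0,-3],0]])

```text
clock: 8.72
tcp_pos: [0.4968, 0.3049, 0.0434]
tcp_rot: [[0.0, 0.403, 0.915], [-0.0, 0.915, -0.403], [-1.0, -0.0, 0.0]]
ft_force: [0.8, -0.1, 1.8]
gripper_width: 0.002
```

Request:
send_rows(deltas=[[[0,0,-1],0],[[0,0,-2],0],[[0,0,-2],0]])

```text
clock: 9.1
tcp_pos: [0.4969, 0.305, 0.042]
tcp_rot: [[0.0, 0.403, 0.915], [-0.0, 0.915, -0.403], [-1.0, -0.0, 0.0]]
ft_force: [-0.9, -1.1, 8.2]
gripper_width: 0.001
```

Run:
```python
from h import *
D=cams.get_image('side');W=cams.get_image('wrist')
cv2.imwrite("pics/s9.png",np.hstack([cv2.resize(D[235:285,260:310],(400,400),interpolation=0),cv2.resize(W[130:330,170:370],(400,400),interpolation=0)])[:,:,::-1])
print(monitor.read_state()['ft_force'],monitor.read_state()['wrist_torque'])
```

```text
[-0.88711188 -0.63292499  7.68449423] [-0.164928    0.11912121  0.01385928]
```

View pics/s9.png

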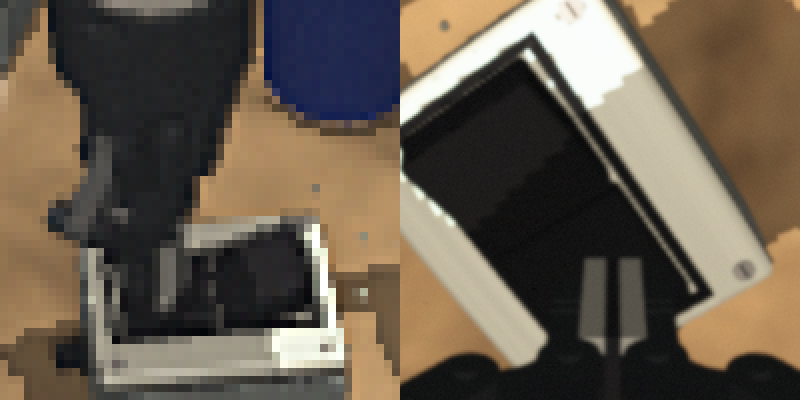

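The dotted half is level and the plain half is raised, with the force climbing to 8 N at the stop. A last 0.5 mm push, then lift and go to the blue button.

Request:
send_rows(deltas=[[[0,0,-0.5],0],[[0,0,-0.5],0],[[0,0,20],0],[[0,0,60],0],[[0,0,110],0],[[30,-60,120],0],[[60,-115,120],0],[[90,-170,120],0],[[100,-215,120],0],[[100,-217,120],0],[[100,-217,120],0]])

```text
clock: 10.58
tcp_pos: [0.5958, 0.0881, 0.1611]
tcp_rot: [[-0.002, 0.403, 0.915], [0.0, 0.915, -0.403], [-1.0, -0.001, -0.002]]
ft_force: [0.3, 0.5, -0.5]
gripper_width: -0.003
```

Run:
```python
from h import *
s=monitor.read_state();m=cams.camera_model('wrist');W=cams.get_image('wrist');D=cams.get_image('side')
import pickle; pickle.dump(m,open('w3.pkl','wb'))
print(s['tcp_pos'])
cv2.imwrite('pics/w3.png',W[:,:,::-1])
cv2.imwrite('pics/s10.png',cv2.resize(D[240:300,250:320],None,fx=8,fy=8,interpolation=0)[:,:,::-1])
for c,a in blobs(W,'blue',100): print(c,a,plane(m,*c,.062,True))
```

```text
[0.59583591 0.0881188  0.16108775]
[275.4, 214.4] 1224 [0.60265988 0.08514235 0.062     ]
[455.4, 236.8] 758 [0.69328386 0.23310057 0.062     ]
[447.6, 323.6] 564 [0.79839198 0.20791209 0.062     ]
[483.6, 352.5] 153 [0.88440022 0.25347522 0.062     ]
[59.8, 350.5] 277 [ 0.66263113 -0.24876406  0.062     ]
```

View pics/w3.png

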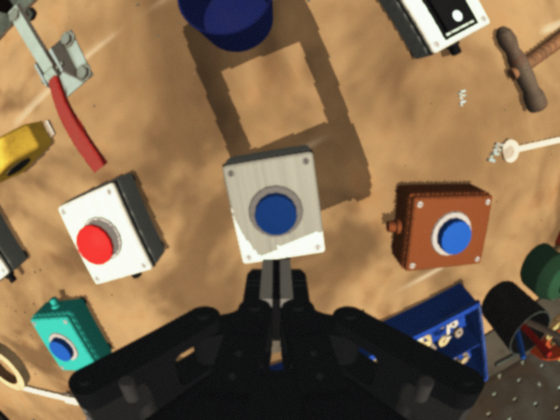

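View pics/s10.png

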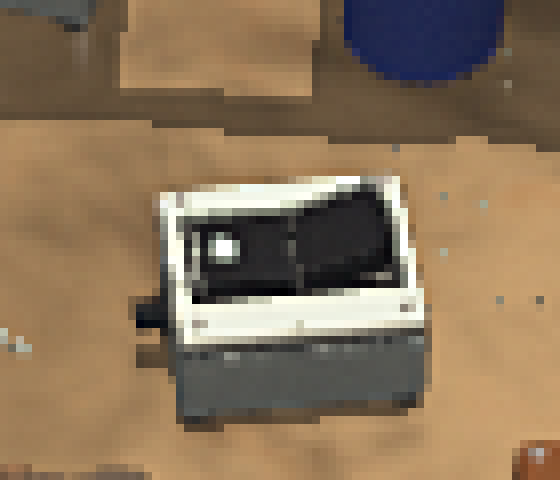

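The rocker is over (side view: dotted half level, plain half raised). The blue button at wrist (275,214) maps to (0.603, 0.085), on the aluminium lid and matching the other views. Going down on it.

Request:
send_rows(deltas=[[[7,-3,-40],0],[[7,-3,-80],0],[[7,-3,-100],0],[[7,-3,-104],0],[[7,-3,-104],0]])

```text
clock: 11.3
tcp_pos: [0.6037, 0.0867, 0.0586]
tcp_rot: [[0.0, 0.401, 0.916], [0.0, 0.916, -0.401], [-1.0, 0.0, 0.0]]
ft_force: [0.7, -0.7, -1.1]
gripper_width: 0.002
```

Request:
send_rows(deltas=[[[0,0,-2],0],[[0,0,-4],0],[[0,0,-6],0],[[0,0,-8],0],[[0,0,-9],0],[[0,0,-9],0]])

```text
clock: 12.05
tcp_pos: [0.6036, 0.0866, 0.0494]
tcp_rot: [[0.0, 0.401, 0.916], [0.0, 0.916, -0.401], [-1.0, 0.0, 0.0]]
ft_force: [0.5, 0.5, -0.1]
gripper_width: -0.002
```

Request:
send_rows(deltas=[[[0,0,-1],0],[[0,0,-2],0],[[0,0,-3],0],[[0,0,-4],0],[[0,0,-5],0],[[0,0,-5],0]])

```text
clock: 12.8
tcp_pos: [0.6037, 0.0866, 0.0444]
tcp_rot: [[0.0, 0.401, 0.916], [0.0, 0.916, -0.401], [-1.0, 0.0, 0.0]]
ft_force: [-1.3, 0.7, 3.2]
gripper_width: 0.001
```

Request:
send_rows(deltas=[[[0,0,-1],0],[[0,0,-2],0],[[0,0,-3],0],[[0,0,-3],0]])

```text
clock: 13.3
tcp_pos: [0.6037, 0.0866, 0.0412]
tcp_rot: [[0.0, 0.401, 0.916], [0.0, 0.916, -0.401], [-1.0, 0.0, 0.0]]
ft_force: [-1.3, -1.1, 1.7]
gripper_width: 0.002
```

Request:
send_rows(deltas=[[[0,0,-1],0],[[0,0,-2],0],[[0,0,-2],0]])

```text
clock: 13.68
tcp_pos: [0.6038, 0.0867, 0.0401]
tcp_rot: [[0.0, 0.401, 0.916], [-0.0, 0.916, -0.401], [-1.0, 0.0, 0.0]]
ft_force: [-4.2, 0.3, 10.1]
gripper_width: -0.002
```

It bottomed at 10 N. Lifting and crossing high over to the green button.

Request:
send_rows(deltas=[[[0,0,20],0],[[0,0,60],0],[[0,0,110],0],[[-10,-50,125],0],[[-30,-105,125],0],[[-50,-160,125],0],[[-70,-215,125],0],[[-90,-270,125],0],[[-105,-325,125],0],[[-110,-375,125],0],[[-112,-388,125],0],[[-112,-388,125],0]])

```text
clock: 15.18
tcp_pos: [0.4916, -0.3017, 0.1654]
tcp_rot: [[0.001, 0.402, 0.916], [0.0, 0.916, -0.402], [-1.0, 0.0, 0.0]]
ft_force: [0.7, 0.6, -0.3]
gripper_width: 0.0
```

Run:
```python
from h import *
s=monitor.read_state();m=cams.camera_model('wrist');W=cams.get_image('wrist');D=cams.get_image('side')
print(s['tcp_pos'])
cv2.imwrite('pics/w4.png',W[:,:,::-1])
cv2.imwrite('pics/s11.png',cv2.resize(D[190:300,210:330],None,fx=5,fy=5,interpolation=0)[:,:,::-1])
for c,a in blobs(W,'green',100): print(c,a,plane(m,*c,.06,True))
```

```text
[ 0.49164557 -0.30170537  0.16538485]
[276.9, 209.3] 1197 [ 0.49708487 -0.30257504  0.06      ]
[378.0, 291.2] 3027 [ 0.6153002  -0.24550343  0.06      ]
```

View pics/w4.png

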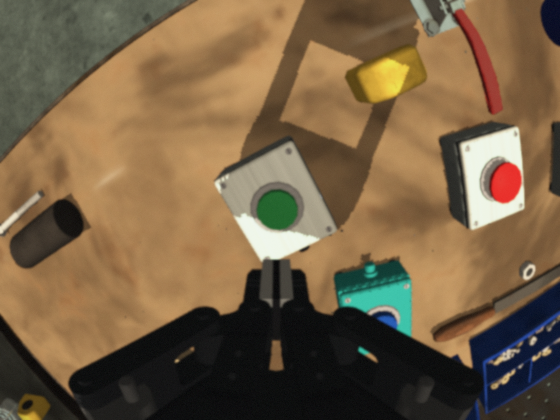

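View pics/s11.png

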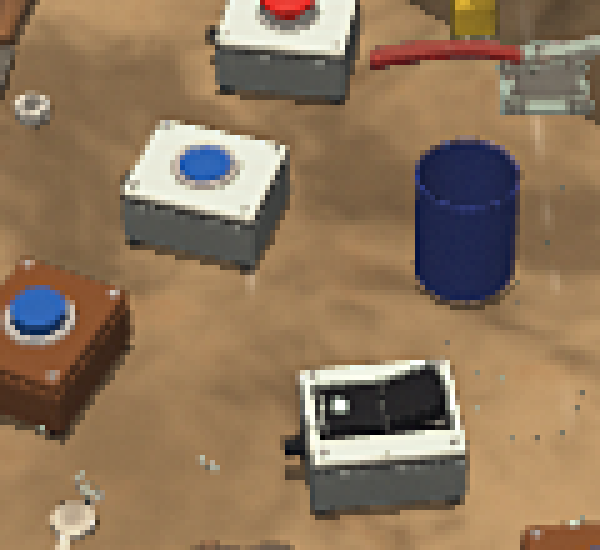

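The side view shows the blue button sunk nearly flush and the rocker still over. Green at wrist (277,209) maps to (0.497, −0.3025). Pressing it.

Request:
send_rows(deltas=[[[5,-1,-40],0],[[5,-1,-80],0],[[5,-1,-105],0],[[5,-1,-113],0],[[5,-1,-116],0],[[5,-1,-116],0]])

```text
clock: 16.02
tcp_pos: [0.4978, -0.3011, 0.0502]
tcp_rot: [[0.001, 0.399, 0.917], [-0.0, 0.917, -0.399], [-1.0, 0.0, 0.001]]
ft_force: [0.6, -0.5, -0.4]
gripper_width: -0.0
```

Request:
send_rows(deltas=[[[0,0,-1],0],[[0,0,-2.5],0],[[0,0,-4],0],[[0,0,-5.5],0],[[0,0,-7],0],[[0,0,-7],0]])

```text
clock: 16.77
tcp_pos: [0.4979, -0.3013, 0.0434]
tcp_rot: [[0.002, 0.399, 0.917], [-0.001, 0.917, -0.399], [-1.0, 0.0, 0.002]]
ft_force: [-1.1, -1.1, 2.3]
gripper_width: -0.001
```

Request:
send_rows(deltas=[[[0,0,-1],0],[[0,0,-2],0],[[0,0,-3],0],[[0,0,-4],0],[[0,0,-4],0]])

```text
clock: 17.4
tcp_pos: [0.4979, -0.3013, 0.04]
tcp_rot: [[0.001, 0.399, 0.917], [-0.001, 0.917, -0.399], [-1.0, -0.0, 0.002]]
ft_force: [-3.1, 1.9, 9.8]
gripper_width: 0.002
```

Bottomed at about 10 N (full travel takes 5 N). Letting go and lifting away.

Request:
send_rows(deltas=[[[0,0,0],0],[[0,0,15],0],[[0,0,55],0],[[0,0,110],0],[[-20,0,150],0],[[-60,0,180],0],[[-100,0,180],0],[[-100,0,180],0],[[-100,0,180],0]])

```text
clock: 18.52
tcp_pos: [0.3982, -0.3015, 0.2205]
tcp_rot: [[0.002, 0.4, 0.917], [-0.001, 0.917, -0.4], [-1.0, -0.0, 0.003]]
ft_force: [0.4, -0.7, -0.5]
gripper_width: -0.001
```

Run:
```python
from h import *
s=monitor.read_state();print(s['clock'],s['tcp_pos'],s['dq'])
S=cams.get_image('scene');D=cams.get_image('side')
md=cams.camera_model('side');ms=cams.camera_model('scene')
cv2.imwrite('pics/end.png',np.hstack([cv2.resize(S[150:370,140:360],(400,400)),cv2.resize(D[140:300,200:360],(400,400))])[:,:,::-1])
for col in('blue','green','red'):
  for c,a in blobs(D,col):
    if 210<c[0]<340 and c[1]>150: print('side',col,c,a)
  for c,a in blobs(S,col):
    if 160<c[0]<400 and c[1]>160: print('scene',col,c,a)
```

```text
18.525 [ 0.39822284 -0.30147829  0.2204905 ] [ 7.51760107e-01  1.25483301e+00 -7.22893252e-01  6.48139787e-04
 -1.40875752e-01 -8.31369136e-02]
side blue [243.5, 162.5] 42
side blue [250.7, 222.4] 50
side blue [299.4, 229.6] 19
side blue [216.9, 251.4] 71
side blue [329.9, 304.5] 101
scene blue [383.0, 199.5] 609
scene blue [171.4, 167.5] 53
scene blue [375.4, 182.4] 119
scene blue [380.3, 282.9] 151
side green [286.4, 157.5] 40
side green [237.6, 161.9] 16
scene green [376.4, 295.4] 1004
scene green [329.4, 327.9] 198
side red [266.9, 188.7] 71
side red [307.1, 200.2] 16
scene red [306.7, 248.8] 121
scene red [258.1, 263.4] 157
```

View pics/end.png

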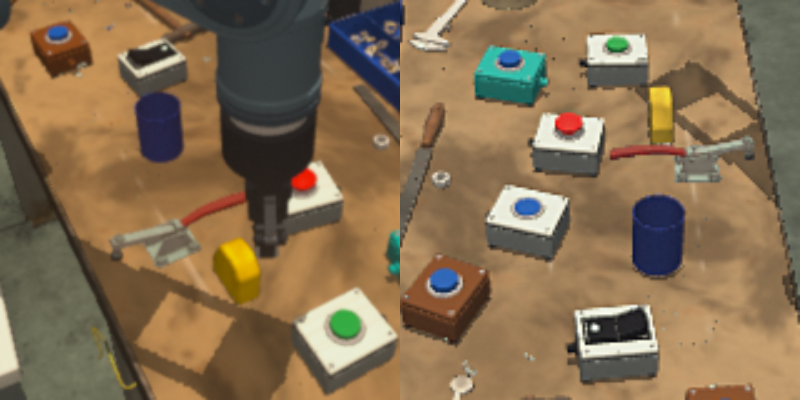

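The green button is back at its starting pixels, (329.4,327.9) in the scene and (286.4,157.5) from the side. Blue is sunk, the rocker is over, and nothing has moved. Handing in.

```bash
python3 -c "
from station import close_job
print(close_job())"
```

```text
the job is handed in; nothing more can be done
None
```

I pressed the rocker over, then the blue button in, then the green button down and let it spring back. I handed the job in at about 18.6 s of the 48 s allowed; no verdict was reported.

**Presses:** each one ended on a hard stop, at about 8 N on the rocker and 10 N on each button. All three are above the forces given for full travel.

**Last checks:**
- **Rocker:** the side view shows the dotted half level and the plain half raised.
- **Blue button:** its top sits 1.3 px lower in the side view. Full depth is therefore inferred mainly from the force stop. In the last scene view the arm hid it.
- **Green button:** it is back at its starting pixels in both views.
- **Red stop and bystanders:** nothing went near them. The red button is unchanged in the side view, where the can, tape measure and nut look undisturbed. In the scene view its blob shifted about 1 px because the arm partly covered it.
- **Arm:** it is clear of everything.

**Disagreements:**
- **Camera heights:** the scene and side views differed by 8–14 mm in y when projected onto the known heights. I aimed with the wrist camera instead.
- **Fingertips:** first contact came with the reported TCP about 12 mm below the touched surface. The stated 17 mm would have put it above, so I found every contact by force.

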